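# Set the steam station to linen

## Task

Set the steam-iron station for linen and switch it on: stroke the knurled rim of its dial clockwise with a fingertip until the dial clicks in with its white pointer at the three-dot mark, then press the orange power button fully in and let it spring back. It is fingertip work: do not grip the dial or lean hard on the station, and leave the iron and everything else on the counter standing where it is.

Things in the scene. Friction and masses are not known exactly. Their poses are not given: they have to be found in the camera images.
- station: White steam-iron station, 240 (x) x 420 (y) mm, fixed. Origin: centre of its underside; +z up, -x the robot's side, -y the control-deck end. Deck: flat, 95 above the counter, y -210 to -53; on it only the dial (axis x 25, y -135) and the button (x -70, y -135). From y -53 on the iron rest rises to 120, its heel stop (y -47) to 137; the iron's heel is at about y -40
- dial (a joint): Turn of the dial in rad, growing clockwise seen from above, from -0.12 to 2.52. A spring detent clicks every 0.6: 0 green mark, 0.6 one dot, 1.2 two dots, 1.8 three dots, 2.4 blue mark. It starts at one or two dots. Leaving a detent takes about 0.05 N m, falling to nothing half-way; past that the dial, if left free, snaps on into the next detent
- dial_top (a point): Centre of the top of the dial, on its vertical axis, 117 mm above the counter. Grey metal knob, dark cap, 58 mm across over its knurls (30 upright ridges 2 mm in radius), rim from 2 to 22 mm above the deck. The white pointer on the cap points, in the station's frame, at 1.2 rad minus the dial's value, from +x towards +y
- three_dots (a point): The middle one of the three white dots, printed on the dark deck in a row that runs out from the dial, 48 mm from its axis; this is where the pointer must aim. The rows of one and two dots lie before it, counter-clockwise
- power (a joint): Travel of the power button in m: 0 out, 0.006 fully in. Spring return: starts to move at 1.5 N, fully in at 5 N
- power_top (a point): Centre of the top of the orange power button, 26 mm across; it stands 9 mm above the deck (104 above the counter when out) and is pressed straight down by 6 mm
- iron_mid (a point): Cordless iron lying flat, sole down, on the station's rest: 250 mm long, 114 wide, 130 tall, blue-white with a dark handle, 0.9 kg, loose. Point at its middle, 65 above its sole; the handle's top is 250 above the counter. To be left alone
- jug_mid (a point): Pale-blue plastic measuring jug, 84 mm across, 110 tall, with a side handle, beyond the station's control-deck end. Point on its axis, 55 above the counter. To be left alone
- starch_mid (a point): Blue spray-starch can, 52 mm across, 190 tall, behind the station. Point on its axis, 95 above the counter. To be left alone
- spray_mid (a point): Water spray bottle with a red trigger head, 72 mm across, 218 tall, behind the station. Point on its axis, 110 above the counter. To be left alone
- roller_mid (a point): Lint roller lying on the counter in front of the station, 228 mm long, 48 thick, green handle. Point at its middle, 24 above the counter. To be left alone
- stain_mid (a point): Small white stain-remover bottle with orange cap and yellow label, 50 mm across, 120 tall, beyond the station's tank end. Point on its axis, 60 above the counter. To be left alone
- brush_mid (a point): Wooden clothes brush lying bristles down on the right of the counter, 170 x 52 x 40 mm. Point at its middle, 20 above the counter. To be left alone

How it is judged:
On the way, in this order (a step that is already met when the one before it is completed fails the run):
1. the dial has clicked in at the three-dot mark (value of joint dial between 1.68 and 1.92 rad), for 0.3 s.
2. the power button is pressed fully in (value of joint power above 0.005 m), for 0.05 s.
At the end, for the whole second after the job is handed in: The dial rests in its three-dot detent (1.8 rad, within 0.12), the power button has been pressed fully in (over 5 mm) after that and has sprung back out (under 1 mm) (all of step 1 and value of joint power below 0.001 m); the robot touches nothing.
It fails at once if the power button is pushed in while the dial is not at the three-dot mark (value of joint power above 0.0025 m and (value of joint dial below 1.5 rad or value of joint dial above 2.1 rad)).
It fails at once if the dial is gripped or the station leant on: more than 35 N between the fingers and the station (contact force between the fingers and station above 35 N).
It fails at once if the iron is lifted or shifted (15 mm) (distance of iron_mid from where it was at the start of the episode above 0.015 m).
It fails at once if another thing on the counter is lifted, knocked over or shifted (25 mm) (distance of any of jug_mid, starch_mid, spray_mid, roller_mid, stain_mid, brush_mid from where it was at the start of the episode above 0.025 m).
It also fails if it takes over 58 s, if anything falls off the work surface, if the arm or the gripper's body presses on something with over 40 N, if the wrist force passes 120 N, or if a joint passes its speed limit or range.

## Robot

A 6-joint arm with a two-finger parallel gripper is mounted at the origin on the work surface. World frame = base frame: x ahead of the robot, y to its left, z up, the work surface at z = 0. Lengths are in m, angles in rad, forces in N, time in s.
With the tool pointing down it reaches from about 0.375 to 0.975 m from the base axis. Payload 3.8 kg.
Tool frame: the origin (TCP) lies midway between the tips of the shut fingers; the grasp point (between the pads) lies 19 mm behind it; z points along the fingers, y is the line along which they close (so a half turn about z gives the same grasp; the last joint's range is limited). The gripper opens to 85 mm and grips with 20 to 120 N. Pads are 22 mm wide; open, the fingers measure 114 mm over their backs; the gripper's body (76 mm by 85 mm) begins 54 mm behind the grasp point. The pads swing forward as they close: fully open they stand 13 mm farther back than shut.
Start: joints at [1.124, 0.264, 1.604, -0, 1.274, -0.037], TCP at [0.269, 0.619, 0.211] pointing down, gripper open.
Joint ranges: [-2.63, 2.63], [-0.94, 2.18], [0.31, 2.57], [-1.31, 4.45], [0, 2.66], [-2.55, 2.55]. Speed limits (rad/s): [2.57, 2.57, 3.14, 3.14, 3.14, 3.14].

## Interface

Orientations are given as a rotation vector (axis times angle).
In Python, from workcell import read_state, vision, ticket gives the robot as it stands. The module is installed in compiled form; this text tells all that it offers.
- The arm moves only by the tool jog_arm, never from a script. Its arguments are lists of equal length, an entry for each row: "turn": the turn, a rotation vector about the tool's x, y, z in rad, a list of three; "delta_pos": the shift along the tool's x, y, z in m, a list of three; "gripper": the finger opening in m, from 0 to 0.0854. In form: {"turn": [[rx, ry, rz], ...], "delta_pos": [[dx, dy, dz], ...], "gripper": [gripper, ...]}. A call has 1 to 20 rows; each row shifts and turns the commanded pose from where the row before left it, along the tool's axes as they then stand; what a row does not reach is not made up. A row lasts 1/12 s, in which the tool goes at most 41.7 mm and 7.16 degrees, less where a joint would pass 70% of its speed; a pose out of reach is approached as far as the arm can. A call with a gripper value outside its range is refused whole. The fingers move at their own pace and stop on an object; "grip_force" is the grip in N (left out, the last holds). Time passes only in rows, so rows that do not move let the fingers close. It gives the time, the measured TCP pose, the force, the opening and the grip force at its end, in the units of the state.
- read_state(): the state, without advancing time (a new reading comes with each control period).
- vision.read_camera(name): name is "scene" or "top" or "wrist"; returns the picture (480x640x3 uint8, red, green, blue); there is no depth.
- vision.calibration(name): a dict with "vfov" (degrees; the focal length in pixels is half the picture's height over the tangent of half this angle, whatever the lens; pixels are square), "cx", "cy" (the principal point, pixels), "R" (3x3) and "t" (3): a world point X has camera coordinates R X + t; the wrist camera has in their place "mount" (4x4, takes a point from camera to tool coordinates, whose origin is the TCP and whose axes are the flange's). Camera axes: x right, y down, z forward; pixel columns grow to the right and rows downward; lengths in m; the calibration is good to about 2 mm. The wrist camera is an equidistant fisheye: a pixel r from the principal point sees the ray r / f radians off the axis. A picture is of the moment at which its call begins: read the wrist's pose just before it. calibration takes no time and is no camera call.
- ticket.finish_job(): hands the job in; it is judged then, once.
The state is a dict: "time": time; "q": joint angles; "joint_vel": joint speeds; "joint_torque": joint torques, N m; "tool_pos": TCP position; "tcp_rot": TCP orientation; "wrist_force": force on the tool from outside, world axes, zero at the start; "torque": the same for the moment, N m; "width": opening from 0.0 (shut) to 1.0 (fully open); "grip_force": force on a finger pad.
Only numpy, scipy, OpenCV 4.12 (cv2) and the standard library are available. Lean on these libraries where they do the work, as an engineer would, in place of code of your own. Each camera call takes 0.05 s, during which the arm holds its last target. There are 200 camera calls.

## Working session

There is one attempt and no reset: what is moved stays moved. The work goes in short steps, Python scripts to look and compute and a tool call to move; the robot and the scene stay as the last step left them, time stands still between calls to the robot, and variables do not carry over. Pictures are saved under pics/ and viewed, at most 10 in all, crops included, and the job is handed in when it is done.

Besides the shell and the picture viewer there is one more tool, called after "Request:" as name(argument=value, ...) on one line, values as JSON. jog_arm: Moves the arm, as the interface text tells. Its arguments: {"type":"object","properties":{"turn":{"type":"array","items":{"type":"array","items":{"type":"number"}}},"delta_pos":{"type":"array","items":{"type":"array","items":{"type":"number"}}},"gripper":{"type":"array","items":{"type":"number"}},"grip_force":{"type":"number"}},"required":["turn","delta_pos","gripper"]}

```bash
mkdir -p pics; python3 - <<'E'
from workcell import read_state, vision
import cv2, numpy as np
for n in ("scene","top"):
    im=vision.read_camera(n); cv2.imwrite(f"pics/{n}0.png",im[:,:,::-1]); c=vision.calibration(n); print(n,c)
print(vision.calibration("wrist")); print(read_state())
E
```

```text
scene {'vfov': 43.10013828663483, 'cx': 314.13096153308777, 'cy': 258.6566872781946, 'R': array([[-0.60052104,  0.79960785,  0.00132565],
       [ 0.5006545 ,  0.37729292, -0.77909892],
       [-0.62347377, -0.4672016 , -0.62689961]]), 't': array([ 0.39322856, -0.201311  ,  2.05116839])}
top {'vfov': 57.12193458093141, 'cx': 314.7041833657047, 'cy': 241.78899249449137, 'R': array([[ 2.56949579e-02, -9.99663799e-01,  3.47261080e-03],
       [-9.94999970e-01, -2.59101468e-02, -9.64558157e-02],
       [ 9.65133629e-02, -9.76819519e-04, -9.95331209e-01]]), 't': array([-0.07009749,  0.58800854,  1.30768376])}
{'vfov': 65.70646984690485, 'cx': 313.35753033790854, 'cy': 246.83348969715286, 'mount': array([[-5.30261495e-04, -9.62680018e-01, -2.70641649e-01,
         6.67541467e-02],
       [ 9.99999753e-01, -6.35554001e-04,  3.01408795e-04,
        -1.18946778e-03],
       [-4.62167607e-04, -2.70641422e-01,  9.62680117e-01,
        -1.62790774e-01],
       [ 0.00000000e+00,  0.00000000e+00,  0.00000000e+00,
         1.00000000e+00]])}
{'time': 0.1, 'q': array([ 1.12410148e+00,  2.64724201e-01,  1.60524363e+00, -1.77929423e-05,
        1.27371510e+00, -3.69057405e-02]), 'joint_vel': array([-2.48953797e-04, -2.81618102e-03,  8.84799478e-05,  6.47999034e-04,
       -5.11472279e-04,  5.90767807e-04]), 'joint_torque': array([ 2.72960660e-04, -5.16707468e+01, -3.68589234e+01, -8.82677978e-05,
        6.32503172e-03,  1.61082369e-05]), 'tool_pos': array([0.26863414, 0.61846632, 0.20945198]), 'tcp_rot': array([-0.63909391, -3.07540442,  0.00319378]), 'wrist_force': array([-0.83540227,  1.31319719, -0.40835992]), 'torque': array([-0.00496443,  0.00296136, -0.00420287]), 'grip_force': 0.0, 'width': 1.0002842738477642}
```

View pics/top0.png

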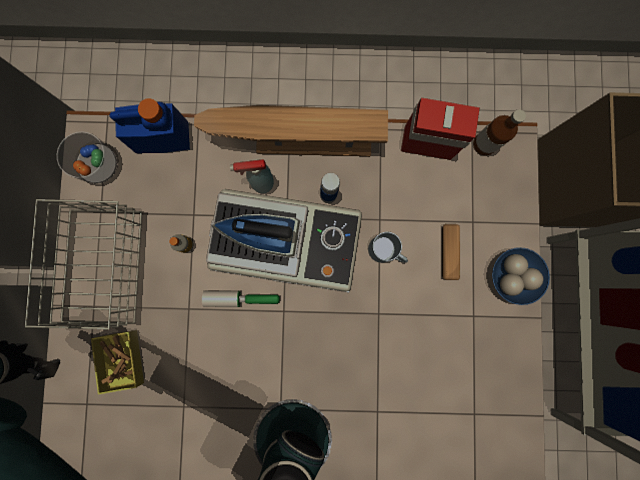

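View pics/scene0.png

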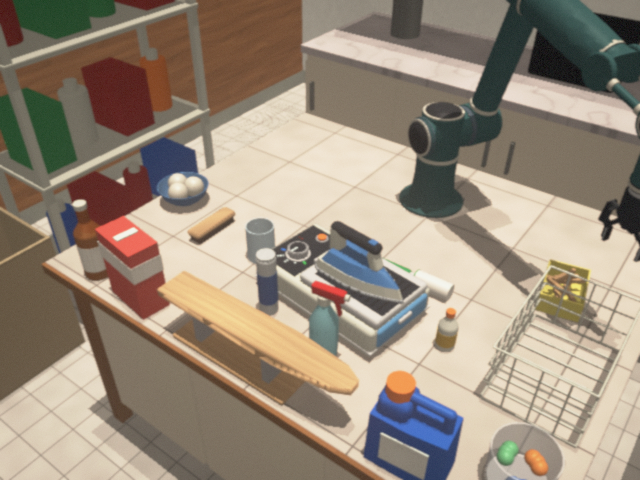

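The top view shows the station with its deck to the right: dial near (333,237), button near (327,270), jug at (385,248). I'll measure these next.

```bash
cat > h.py <<'E'
import numpy as np, cv2
from scipy.spatial.transform import Rotation as Ro
from workcell import read_state, vision
def ray(n,uv,st=None):
    c=vision.calibration(n); f=240/np.tan(np.radians(c["vfov"]/2)); d=np.array([uv[0]-c["cx"],uv[1]-c["cy"]])
    if n!="wrist":
        R,t=c["R"],c["t"]; return -R.T@t, R.T@np.array([d[0]/f,d[1]/f,1])
    r=np.hypot(*d); th=r/f; v=np.array([*(d/max(r,1e-9)*np.sin(th)),np.cos(th)])
    T=Ro.from_rotvec(st["tcp_rot"]).as_matrix(); M=c["mount"]
    return st["tool_pos"]+T@M[:3,3], T@M[:3,:3]@v
def onz(n,uv,z,st=None):
    o,d=ray(n,uv,st); return o+d*(z-o[2])/d[2]
def proj(n,X,st=None):
    c=vision.calibration(n); f=240/np.tan(np.radians(c["vfov"]/2))
    if n!="wrist": p=c["R"]@X+c["t"]; return f*p[:2]/p[2]+[c["cx"],c["cy"]]
    T=Ro.from_rotvec(st["tcp_rot"]).as_matrix(); M=c["mount"]
    p=M[:3,:3].T@(T.T@(np.asarray(X)-st["tool_pos"])-M[:3,3]); r=np.hypot(p[0],p[1])
    return f*np.arctan2(r,p[2])*p[:2]/r+[c["cx"],c["cy"]]
E
python3 - <<'E'
from h import *
im=cv2.imread("pics/top0.png"); hsv=cv2.cvtColor(im,cv2.COLOR_BGR2HSV)
m=cv2.inRange(hsv,(3,110,110),(22,255,255)); 
n,l,s,c=cv2.connectedComponentsWithStats(m[250:290,310:345])
for i in range(1,n):
    if s[i,4]>20: uv=c[i]+[310,250]; print(uv,s[i],onz("top",uv,.104))
print("dial rough",onz("top",(333,237),.117))
# station outline: bright/dark deck corners, by eye in crop
cv2.imwrite("pics/crop0.png",cv2.resize(im[180:300,195:395],None,fx=4,fy=4,interpolation=cv2.INTER_CUBIC))
E
```

```text
[327.01538462 270.2       ] [13 16  9  9 65] [ 0.5021448  -0.09184382  0.104     ]
dial rough [ 0.59602064 -0.10623479  0.117     ]
```

View pics/crop0.png

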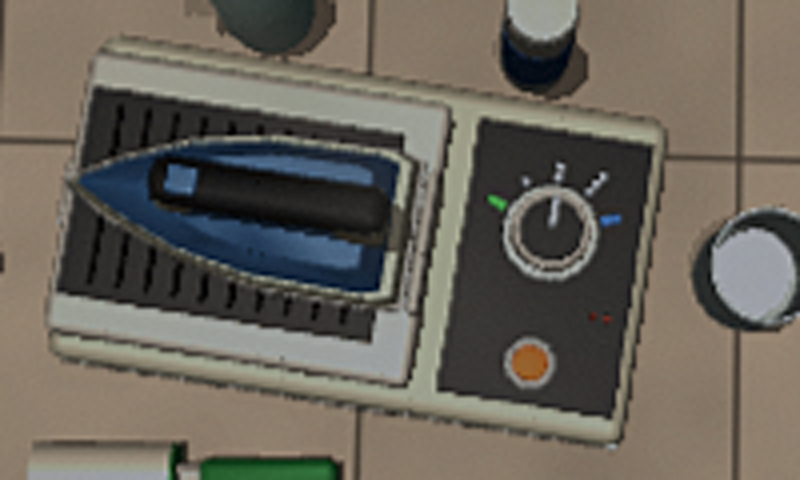

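The crop shows the pointer aimed at the two-dot row, so the dial is at 1.2 and needs one click. The dial centre is at crop (551,232) and the button at crop (529,362). Next I'll work out the approach deltas.

```bash
python3 - <<'E'
from h import *
D=onz("top",(332.4,237.6),.117); B=np.array([0.5021,-0.0918,.104]); v=(D-B)[:2]; yaw=np.arctan2(v[1],v[0])
print(D,np.linalg.norm(v),yaw)
c,s=np.cos(yaw),np.sin(yaw); w=lambda x,y:D[:2]+[c*(x-.025)-s*(y+.135), s*(x-.025)+c*(y+.135)]
st=read_state(); T=Ro.from_rotvec(st["tcp_rot"]).as_matrix(); print(T[:,0],np.arctan2(T[1,0],T[0,0]))
g=w(.025,-.178); print(g, w(-.07,-.135)); print(T.T@np.array([*(g-st["tool_pos"][:2]),0]), "turn tool z", -(np.pi+yaw-np.arctan2(T[1,0],T[0,0])))
E
```

```text
[ 0.5942677  -0.10457292  0.117     ] 0.09304854930008044 -0.13770642618116302
[-9.17206923e-01  3.98411165e-01  6.01346092e-05] 2.731808713326273
[ 0.58836502 -0.14716586] [ 0.50016702 -0.09153212]
[-0.59829579 -0.57485761  0.00116518] turn tool z -0.27207751408235703
```

Request:
jog_arm(turn=[[0,0,0],[0,0,0],[0,0,0],[0,0,0],[0,0,0]], delta_pos=[[0,0,-0.038],[0,0,-0.038],[0,0,-0.038],[0,0,-0.038],[0,0,-0.038]], gripper=[0,0,0,0,0], grip_force=20)

```text
time: 0.52
tool_pos: [0.2687, 0.6186, 0.4018]
tcp_rot: [-0.639, -3.076, 0.002]
wrist_force: [0.7, 0.7, -0.3]
width: 0.3
grip_force: 0.0
```

Request:
jog_arm(turn=[[0,0,0],[0,0,0],[0,0,0],[0,0,0],[0,0,0],[0,0,0],[0,0,0],[0,0,0],[0,0,0],[0,0,0],[0,0,0],[0,0,0],[0,0,0],[0,0,0],[0,0,0],[0,0,0],[0,0,0],[0,0,0],[0,0,0],[0,0,0]], delta_pos=[[-0.0299,-0.0287,0],[-0.0299,-0.0287,0],[-0.0299,-0.0287,0],[-0.0299,-0.0287,0],[-0.0299,-0.0287,0],[-0.0299,-0.0287,0],[-0.0299,-0.0287,0],[-0.0299,-0.0287,0],[-0.0299,-0.0287,0],[-0.0299,-0.0287,0],[-0.0299,-0.0287,0],[-0.0299,-0.0287,0],[-0.0299,-0.0287,0],[-0.0299,-0.0287,0],[-0.0299,-0.0287,0],[-0.0299,-0.0287,0],[-0.0299,-0.0287,0],[-0.0299,-0.0287,0],[-0.0299,-0.0287,0],[-0.0299,-0.0287,0]], gripper=[0,0,0,0,0,0,0,0,0,0,0,0,0,0,0,0,0,0,0,0])

```text
time: 2.18
tool_pos: [0.5889, -0.1477, 0.4001]
tcp_rot: [-0.64, -3.075, -0.0]
wrist_force: [0.8, 1.2, 0.9]
width: 0.003
grip_force: 0.0
```

Request:
jog_arm(turn=[[0,0,-0.09],[0,0,-0.09],[0,0,-0.09],[0,0,0],[0,0,0],[0,0,0],[0,0,0],[0,0,0],[0,0,0],[0,0,0]], delta_pos=[[0,0,0],[0,0,0],[0,0,0],[0,0,0.04],[0,0,0.04],[0,0,0.04],[0,0,0.04],[0,0,0.03],[0,0,0],[0,0,0]], gripper=[0,0,0,0,0,0,0,0,0,0])

```text
time: 3.02
tool_pos: [0.5869, -0.1451, 0.2083]
tcp_rot: [-0.219, -3.128, -0.002]
wrist_force: [0.7, -0.8, 1.1]
width: -0.0
grip_force: 0.0
```

```bash
python3 - <<'E'
from h import *
st=read_state(); im=vision.read_camera("wrist"); cv2.imwrite("pics/w1.png",im[:,:,::-1]); np.save("w1.npy",st,allow_pickle=True)
print(st["tool_pos"],st["tcp_rot"],st["q"],st["wrist_force"],st["width"])
for X in ([.5943,-.1046,.117],[.5010,-.0917,.104],st["tool_pos"]): print(proj("wrist",X,st))
E
```

```text
[ 0.58688943 -0.14506858  0.20825978] [-2.18976842e-01 -3.12832990e+00 -1.93052402e-03] [-2.83532616e-01  1.37430330e-01  1.75892462e+00  1.50198229e-05
  1.25097881e+00 -1.71456568e+00] [ 0.70627599 -0.79229804  1.09234969] -0.00020110332281786638
[372.93142468 243.96010199]
[372.67604475 111.75040378]
[316.70628534 290.30115695]
```

View pics/w1.png

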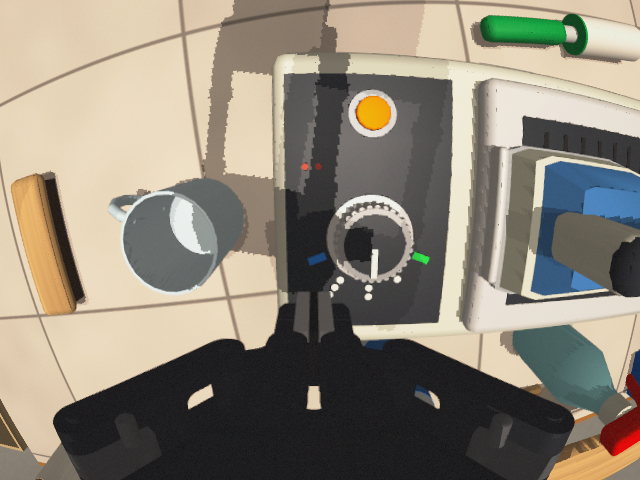

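The wrist view shows the fingertip next to the deck. The dial is at about (373,240) with its pointer towards the two dots at (368,292), the green mark is at (421,258), the blue mark at (317,259), and the button at (373,112). I'll refine the dial position and yaw from these.

```bash
python3 - <<'E'
from h import *
st=np.load("w1.npy",allow_pickle=True).item(); im=cv2.imread("pics/w1.png"); hsv=cv2.cvtColor(im,cv2.COLOR_BGR2HSV)
def cen(lo,hi,x0,x1,y0,y1):
    m=np.zeros(im.shape[:2],np.uint8); m[y0:y1,x0:x1]=cv2.inRange(hsv,lo,hi)[y0:y1,x0:x1]
    n,l,s,c=cv2.connectedComponentsWithStats(m); i=1+np.argmax(s[1:,4]); return c[i],s[i,4]
b,_=cen((8,150,120),(28,255,255),340,410,80,150); g,_=cen((45,120,100),(75,255,255),405,440,240,275); bl,_=cen((100,80,50),(125,255,255),300,332,245,270)
B=onz("wrist",b,.104,st);G=onz("wrist",g,.095,st);L=onz("wrist",bl,.095,st)
d=L-G; yaw=np.arctan2(d[1],d[0])+np.pi/2
print(b,g,bl,B,G,L,"yaw",yaw)
print("dial from button",B[:2]+.095*np.array([np.cos(yaw),np.sin(yaw)]))
u=np.array([np.cos(yaw),np.sin(yaw)]);r=np.linalg.norm(d)/2/np.sin(1.2);print("dial from marks",r,(G+L)[:2]/2-r*np.cos(1.2)*u)
for X in ((372,238),(374,242)): print(onz("wrist",X,.117,st))
print("top-cam button/dial .5021,-.0918  .5943,-.1046")
cv2.imwrite("pics/w1c.png",cv2.resize(im[180:320,280:460],None,fx=4,fy=4,interpolation=cv2.INTER_CUBIC))
E
```

```text
[373.00753498 112.4467169 ] [420.37878788 257.54545455] [316.7283237  258.47398844] [ 0.50152963 -0.09152989  0.104     ] [ 0.61725251 -0.06429714  0.095     ] [ 0.60611117 -0.14659846  0.095     ] yaw -0.13455459662146807
dial from button [ 0.59567094 -0.10427404]
dial from marks 0.04455393332827989 [ 0.59568331 -0.10328204]
[ 0.58983424 -0.10483316  0.117     ]
[ 0.59296539 -0.10368853  0.117     ]
top-cam button/dial .5021,-.0918  .5943,-.1046
```

View pics/w1c.png

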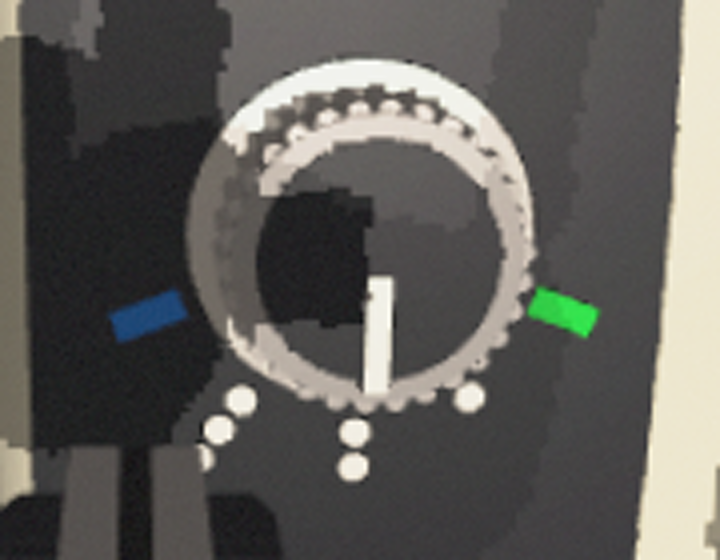

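Request:
jog_arm(turn=[[0,0,0],[0,0,0],[0,0,0],[0,0,0],[0,0,0],[0,0,0],[0,0,0],[0,0,0]], delta_pos=[[-0.011,-0.005,0],[0,0,0.025],[0,0,0.025],[0,0,0.025],[0,0,0.02],[0,0,0.01],[0,0,0],[0,0,0]], gripper=[0,0,0,0,0,0,0,0])

```text
time: 3.73
tool_pos: [0.6007, -0.1528, 0.1075]
tcp_rot: [0.219, 3.131, -0.001]
wrist_force: [0.2, 0.1, 0.7]
width: -0.001
grip_force: 0.0
```

```bash
python3 - <<'E'
from h import *
st=read_state(); im=vision.read_camera("wrist"); cv2.imwrite("pics/w2.png",cv2.resize(im[180:380,220:460,::-1],None,fx=3,fy=3,interpolation=cv2.INTER_CUBIC))
print(st["tool_pos"],st["wrist_force"])
T=Ro.from_rotvec(st["tcp_rot"]).as_matrix(); print(T.T@(np.array([.5955,-.1040,.117])-st["tool_pos"]))
E
```

```text
[ 0.60067003 -0.1527647   0.10754907] [0.24870973 0.07339733 0.72433886]
[ 0.01189375  0.04756302 -0.00950491]
```

View pics/w2.png

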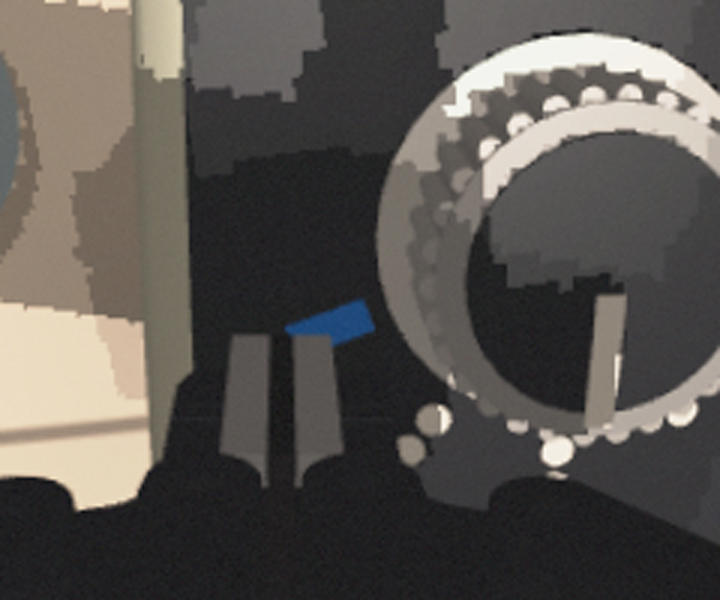

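The wrist close-up shows the shut tips, about 15 mm thick, at crop (283,335), with about 10 mm free before the dial rim. I'll close in carefully.

Request:
jog_arm(turn=[[0,0,0],[0,0,0],[0,0,0],[0,0,0],[0,0,0]], delta_pos=[[0.005,0,0.004],[0,0.005,0],[0,0.003,0],[0,0,0],[0,0,0]], gripper=[0,0,0,0,0])

```text
time: 4.2
tool_pos: [0.5954, -0.1432, 0.1022]
tcp_rot: [0.218, 3.133, -0.0]
wrist_force: [-0.8, -0.3, 0.8]
width: -0.001
grip_force: 0.0
```

Request:
jog_arm(turn=[[0,0,0],[0,0,0],[0,0,0]], delta_pos=[[0,0.001,0],[0,0,0],[0,0,0]], gripper=[0,0,0])

```text
time: 4.45
tool_pos: [0.5953, -0.1425, 0.1017]
tcp_rot: [0.219, 3.134, -0.0]
wrist_force: [-0.4, -0.4, -0.0]
width: -0.003
grip_force: 0.0
```

Request:
jog_arm(turn=[[0,0,0],[0,0,0],[0,0,0]], delta_pos=[[0,0.001,0],[0,0,0],[0,0,0]], gripper=[0,0,0])

```text
time: 4.7
tool_pos: [0.5953, -0.1415, 0.1016]
tcp_rot: [-0.219, -3.134, -0.0]
wrist_force: [-0.5, -0.7, 0.0]
width: 0.004
grip_force: 0.0
```

Request:
jog_arm(turn=[[0,0,0],[0,0,0],[0,0,0]], delta_pos=[[0,0.0007,0],[0,0,0],[0,0,0]], gripper=[0,0,0])

```text
time: 4.95
tool_pos: [0.5955, -0.1408, 0.1016]
tcp_rot: [-0.219, -3.134, -0.0]
wrist_force: [-0.1, -0.1, -0.6]
width: -0.002
grip_force: 0.0
```

Request:
jog_arm(turn=[[0,0,0],[0,0,0],[0,0,0]], delta_pos=[[0,0.0007,0],[0,0,0],[0,0,0]], gripper=[0,0,0])

```text
time: 5.2
tool_pos: [0.5956, -0.1401, 0.1017]
tcp_rot: [0.219, 3.134, 0.0]
wrist_force: [0.4, 0.2, 0.1]
width: 0.003
grip_force: 0.0
```

Request:
jog_arm(turn=[[0,0,0],[0,0,0],[0,0,0]], delta_pos=[[0,0.0007,0],[0,0,0],[0,0,0]], gripper=[0,0,0])

```text
time: 5.45
tool_pos: [0.5957, -0.1394, 0.1017]
tcp_rot: [0.219, 3.134, -0.0]
wrist_force: [-0.8, 0.1, -0.6]
width: -0.001
grip_force: 0.0
```

Request:
jog_arm(turn=[[0,0,0],[0,0,0],[0,0,0]], delta_pos=[[0,0.0006,0],[0,0,0],[0,0,0]], gripper=[0,0,0])

```text
time: 5.7
tool_pos: [0.5957, -0.1388, 0.1017]
tcp_rot: [-0.219, -3.134, 0.0]
wrist_force: [-0.9, 0.6, 0.2]
width: -0.003
grip_force: 0.0
```

Request:
jog_arm(turn=[[0,0,0],[0,0,0],[0,0,0]], delta_pos=[[0,0.0006,0],[0,0,0],[0,0,0]], gripper=[0,0,0])

```text
time: 5.95
tool_pos: [0.5958, -0.1382, 0.1017]
tcp_rot: [0.219, 3.134, -0.0]
wrist_force: [0.7, -0.3, 0.2]
width: 0.004
grip_force: 0.0
```

Request:
jog_arm(turn=[[0,0,0],[0,0,0],[0,0,0]], delta_pos=[[0,0.0006,0],[0,0,0],[0,0,0]], gripper=[0,0,0])

```text
time: 6.2
tool_pos: [0.5959, -0.1376, 0.1017]
tcp_rot: [0.219, 3.134, -0.0]
wrist_force: [0.5, 0.4, 0.4]
width: 0.001
grip_force: 0.0
```

Request:
jog_arm(turn=[[0,0,0],[0,0,0],[0,0,0]], delta_pos=[[0,0.0006,0],[0,0,0],[0,0,0]], gripper=[0,0,0])

```text
time: 6.45
tool_pos: [0.596, -0.137, 0.1017]
tcp_rot: [0.219, 3.134, -0.0]
wrist_force: [-0.9, -0.3, 0.2]
width: 0.001
grip_force: 0.0
```

```bash
python3 - <<'E'
from h import *
st=read_state(); im=vision.read_camera("wrist"); cv2.imwrite("pics/w3.png",cv2.resize(im[180:380,220:460,::-1],None,fx=3,fy=3,interpolation=cv2.INTER_CUBIC))
print(st["tool_pos"],st["wrist_force"],st["torque"])
E
```

```text
[ 0.59600121 -0.13703767  0.10169584] [-0.93233562 -0.32258084  0.20528583] [-0.00125551  0.05923879 -0.02477302]
```

View pics/w3.png

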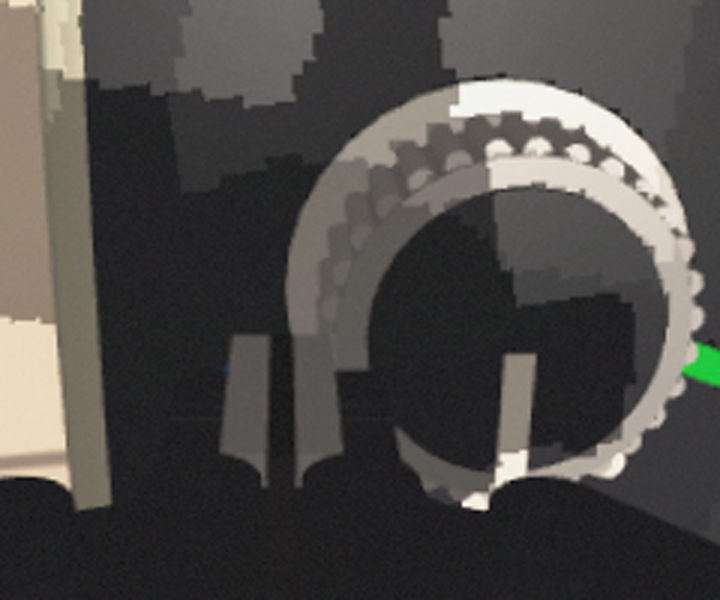

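The fingertip's right edge (crop 335,340) is just at the rim (crop ~325,320), with no clear force yet. I'll continue in small steps.

Request:
jog_arm(turn=[[0,0,0],[0,0,0],[0,0,0]], delta_pos=[[0,0.0006,0],[0,0,0],[0,0,0]], gripper=[0,0,0])

```text
time: 6.75
tool_pos: [0.5961, -0.1364, 0.1017]
tcp_rot: [0.219, 3.134, -0.0]
wrist_force: [-0.2, 0.6, -0.3]
width: 0.001
grip_force: 0.0
```

Request:
jog_arm(turn=[[0,0,0],[0,0,0],[0,0,0]], delta_pos=[[0,0.0006,0],[0,0,0],[0,0,0]], gripper=[0,0,0])

```text
time: 7.0
tool_pos: [0.5962, -0.1358, 0.1017]
tcp_rot: [0.219, 3.134, -0.0]
wrist_force: [-0.6, 1.0, 0.1]
width: -0.003
grip_force: 0.0
```

Request:
jog_arm(turn=[[0,0,0],[0,0,0],[0,0,0]], delta_pos=[[0,0.0006,0],[0,0,0],[0,0,0]], gripper=[0,0,0])

```text
time: 7.25
tool_pos: [0.5962, -0.1352, 0.1017]
tcp_rot: [0.219, 3.134, 0.0]
wrist_force: [-0.5, -0.3, -0.1]
width: 0.001
grip_force: 0.0
```

```bash
python3 - <<'E'
from h import *
st=read_state(); im=vision.read_camera("wrist"); cv2.imwrite("pics/w4.png",cv2.resize(im[220:360,250:430,::-1],None,fx=4,fy=4,interpolation=cv2.INTER_CUBIC))
T=Ro.from_rotvec(st["tcp_rot"]).as_matrix()
s3=dict(st); s3["tool_pos"]=np.array([.5960,-.1370,.1017])
for uv,z in (((326,273),.097),((326,273),.107),((316,273),.095),((331.7,292),.1017),((297,292),.1017)):
    X=onz("wrist",uv,z,s3); print(X, T.T@(X-s3["tool_pos"]))
print(T.T@(np.array([.5955,-.1040,.117])-st["tool_pos"]),st["wrist_force"])
E
```

```text
[ 0.58967914 -0.13159378  0.097     ] [0.00701237 0.00447306 0.00469988]
[ 0.5860739  -0.13145299  0.107     ] [ 0.01060187  0.00411035 -0.0053002 ]
[ 0.58971744 -0.13641744  0.095     ] [ 0.00630259 -0.00029824  0.00669987]
[ 0.59787673 -0.13008414  0.1017    ] [-8.95124224e-04  7.10985011e-03  4.74900776e-08]
[ 0.59557141 -0.14636636  0.1017    ] [-8.80229687e-04 -9.33475461e-03 -2.10321604e-08]
[ 0.00509076  0.03081531 -0.01530702] [-0.49858603 -0.30951736 -0.13680386]
```

View pics/w4.png

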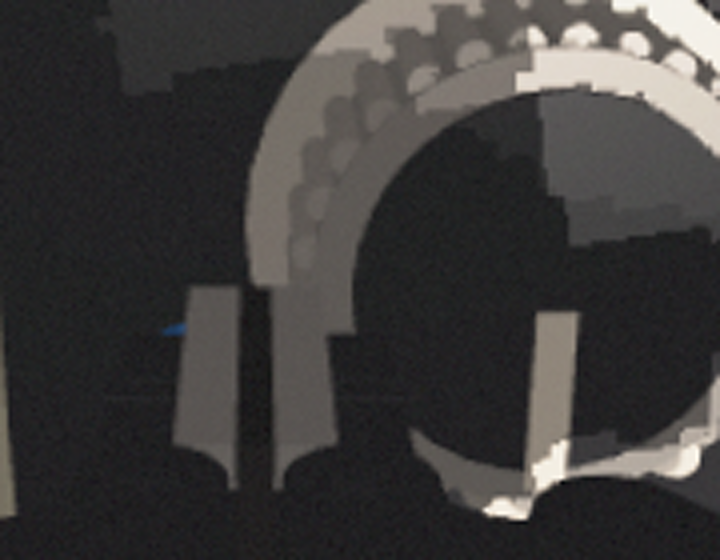

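The close-up shows the strip overlapping the rim in plan with no contact force, so the tip's height is in doubt. I'll check it from the scene camera with the projected TCP marked.

```bash
python3 - <<'E'
from h import *
st=read_state(); im=vision.read_camera("scene")[:,:,::-1].copy(); p=proj("scene",st["tool_pos"]); print(p, proj("scene",np.array([.5955,-.104,.117])),proj("scene",st["tool_pos"]+[0,0,.028]))
x0,y0=240,180; c=cv2.resize(im[y0:y0+100,x0:x0+130],None,fx=6,fy=6,interpolation=cv2.INTER_CUBIC)
for X,col in ((st["tool_pos"],(0,0,255)),(st["tool_pos"]+[0,0,.028],(0,255,255)),(np.array([.5955,-.104,.117]),(0,255,0))):
    q=((proj("scene",X)-[x0,y0]+.5)*6).astype(int); cv2.circle(c,tuple(int(v) for v in q),4,col,1)
cv2.imwrite("pics/s5.png",c)
E
```

```text
[287.76449722 246.69844055] [296.73221857 246.33282875] [287.49949575 238.59226893]
```

View pics/s5.png

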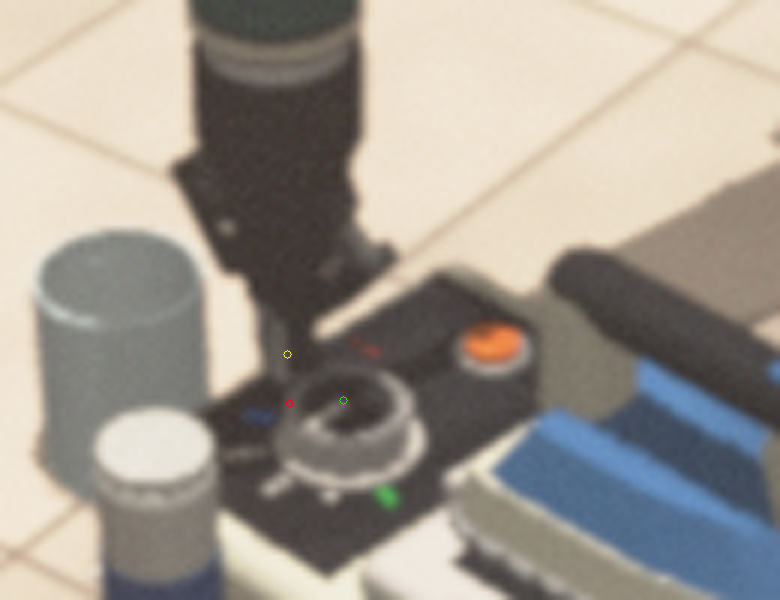

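The scene crop shows the fingertip's end near (280,378), well above the marked TCP at (289,404). The real tip is therefore above the dial top, which explains the missing contact. I'll back off and probe downward in small steps.

Request:
jog_arm(turn=[[0,0,0],[0,0,0],[0,0,0],[0,0,0],[0,0,0],[0,0,0],[0,0,0]], delta_pos=[[0,-0.01,0],[0,-0.01,0],[0,0,0],[0,0,0.003],[0,0,0.002],[0,0,0],[0,0,0]], gripper=[0,0,0,0,0,0,0])

```text
time: 7.93
tool_pos: [0.5931, -0.1549, 0.0962]
tcp_rot: [-0.219, -3.133, -0.0]
wrist_force: [0.0, 0.6, -1.0]
width: -0.004
grip_force: 0.0
```

Request:
jog_arm(turn=[[0,0,0],[0,0,0],[0,0,0]], delta_pos=[[0,0,0.001],[0,0,0],[0,0,0]], gripper=[0,0,0])

```text
time: 8.18
tool_pos: [0.5935, -0.1549, 0.0956]
tcp_rot: [-0.219, -3.134, -0.0]
wrist_force: [-0.3, -0.2, -0.1]
width: 0.003
grip_force: 0.0
```

Request:
jog_arm(turn=[[0,0,0],[0,0,0],[0,0,0]], delta_pos=[[0,0,0.001],[0,0,0],[0,0,0]], gripper=[0,0,0])

```text
time: 8.43
tool_pos: [0.5934, -0.155, 0.0946]
tcp_rot: [-0.219, -3.134, -0.0]
wrist_force: [0.7, -0.6, 0.2]
width: 0.001
grip_force: 0.0
```

Request:
jog_arm(turn=[[0,0,0],[0,0,0],[0,0,0]], delta_pos=[[0,0,0.001],[0,0,0],[0,0,0]], gripper=[0,0,0])

```text
time: 8.68
tool_pos: [0.5934, -0.1551, 0.0936]
tcp_rot: [-0.219, -3.134, -0.0]
wrist_force: [-0.5, -0.4, -0.4]
width: 0.001
grip_force: 0.0
```

TCP is now below deck height without contact, so the tip is confirmed higher than the TCP. I'll keep going down.

Request:
jog_arm(turn=[[0,0,0],[0,0,0],[0,0,0],[0,0,0]], delta_pos=[[0,0,0.001],[0,0,0.001],[0,0,0],[0,0,0]], gripper=[0,0,0,0])

```text
time: 9.02
tool_pos: [0.5934, -0.155, 0.0915]
tcp_rot: [-0.219, -3.134, -0.0]
wrist_force: [-0.2, -0.6, 0.7]
width: -0.0
grip_force: 0.0
```

Request:
jog_arm(turn=[[0,0,0],[0,0,0],[0,0,0],[0,0,0]], delta_pos=[[0,0,0.001],[0,0,0.001],[0,0,0],[0,0,0]], gripper=[0,0,0,0])

```text
time: 9.35
tool_pos: [0.5933, -0.155, 0.0895]
tcp_rot: [-0.219, -3.134, -0.0]
wrist_force: [-0.3, -0.3, -0.6]
width: -0.004
grip_force: 0.0
```

Request:
jog_arm(turn=[[0,0,0],[0,0,0],[0,0,0],[0,0,0]], delta_pos=[[0,0,0.001],[0,0,0.001],[0,0,0],[0,0,0]], gripper=[0,0,0,0])

```text
time: 9.68
tool_pos: [0.5933, -0.155, 0.0875]
tcp_rot: [-0.219, -3.134, -0.0]
wrist_force: [0.7, -0.3, 0.9]
width: -0.002
grip_force: 0.0
```

Request:
jog_arm(turn=[[0,0,0],[0,0,0],[0,0,0],[0,0,0]], delta_pos=[[0,0,0.001],[0,0,0.001],[0,0,0],[0,0,0]], gripper=[0,0,0,0])

```text
time: 10.02
tool_pos: [0.5934, -0.1551, 0.0856]
tcp_rot: [-0.219, -3.134, -0.0]
wrist_force: [-0.1, 0.6, 0.0]
width: -0.003
grip_force: 0.0
```

Request:
jog_arm(turn=[[0,0,0],[0,0,0],[0,0,0],[0,0,0]], delta_pos=[[0,0,0.001],[0,0,0.001],[0,0,0],[0,0,0]], gripper=[0,0,0,0])

```text
time: 10.35
tool_pos: [0.5934, -0.1551, 0.0836]
tcp_rot: [-0.219, -3.134, -0.0]
wrist_force: [-0.2, -0.2, -0.4]
width: -0.002
grip_force: 0.0
```

Request:
jog_arm(turn=[[0,0,0],[0,0,0],[0,0,0]], delta_pos=[[0,0,0.0012],[0,0,0],[0,0,0]], gripper=[0,0,0])

```text
time: 10.6
tool_pos: [0.5934, -0.155, 0.0824]
tcp_rot: [-0.219, -3.134, -0.0]
wrist_force: [-0.3, -0.3, 0.0]
width: -0.003
grip_force: 0.0
```

Request:
jog_arm(turn=[[0,0,0],[0,0,0],[0,0,0]], delta_pos=[[0,0,0.0012],[0,0,0],[0,0,0]], gripper=[0,0,0])

```text
time: 10.85
tool_pos: [0.5934, -0.155, 0.0812]
tcp_rot: [-0.219, -3.134, -0.0]
wrist_force: [1.0, -0.1, 0.7]
width: -0.002
grip_force: 0.0
```

Request:
jog_arm(turn=[[0,0,0],[0,0,0],[0,0,0]], delta_pos=[[0,0,0.0012],[0,0,0],[0,0,0]], gripper=[0,0,0])

```text
time: 11.1
tool_pos: [0.5934, -0.155, 0.08]
tcp_rot: [-0.219, -3.134, -0.0]
wrist_force: [-0.5, 0.2, 0.1]
width: 0.001
grip_force: 0.0
```

Request:
jog_arm(turn=[[0,0,0],[0,0,0],[0,0,0],[0,0,0],[0,0,0],[0,0,0]], delta_pos=[[0,0,0.0015],[0,0,0.0015],[0,0.005,0],[0,0.005,0],[0,0,0],[0,0,0]], gripper=[0,0,0,0,0,0])

```text
time: 11.6
tool_pos: [0.5948, -0.1449, 0.077]
tcp_rot: [-0.218, -3.134, 0.0]
wrist_force: [-1.1, -1.0, -0.6]
width: -0.002
grip_force: 0.6
```

Request:
jog_arm(turn=[[0,0,0],[0,0,0],[0,0,0]], delta_pos=[[0,0.001,0],[0,0.001,0],[0,0,0]], gripper=[0,0,0])

```text
time: 11.85
tool_pos: [0.5948, -0.1446, 0.077]
tcp_rot: [-0.218, -3.134, 0.004]
wrist_force: [-1.3, -7.0, -0.4]
width: 0.002
grip_force: 3.1
```

Request:
jog_arm(turn=[[0,0,0],[0,0,0],[0,0,0]], delta_pos=[[0,0.0008,0],[0,0,0],[0,0,0]], gripper=[0,0,0])

```text
time: 12.1
tool_pos: [0.5949, -0.1445, 0.0771]
tcp_rot: [-0.219, -3.134, 0.005]
wrist_force: [-1.5, -8.2, -1.7]
width: -0.001
grip_force: 4.0
```

Request:
jog_arm(turn=[[0,0,0],[0,0,0],[0,0,0]], delta_pos=[[0,0.0008,0],[0,0,0],[0,0,0]], gripper=[0,0,0])

```text
time: 12.35
tool_pos: [0.595, -0.1444, 0.0771]
tcp_rot: [-0.218, -3.134, 0.007]
wrist_force: [-1.8, -9.6, -1.9]
width: 0.002
grip_force: 5.0
```

Firm contact of about 9.6 N on the rim. Now I'll stroke clockwise (tool +x).

Request:
jog_arm(turn=[[0,0,0],[0,0,0],[0,0,0],[0,0,0],[0,0,0]], delta_pos=[[0.001,0,0],[0.001,0,0],[0.001,0,0],[0.001,0,0],[0,0,0]], gripper=[0,0,0,0,0])

```text
time: 12.77
tool_pos: [0.5914, -0.144, 0.0772]
tcp_rot: [0.219, 3.133, -0.007]
wrist_force: [-0.0, -10.6, -1.5]
width: -0.003
grip_force: 5.1
```

Request:
jog_arm(turn=[[0,0,0],[0,0,0],[0,0,0],[0,0,0],[0,0,0]], delta_pos=[[0.001,0,0],[0.001,0,0],[0.001,0,0],[0.001,0,0],[0,0,0]], gripper=[0,0,0,0,0])

```text
time: 13.18
tool_pos: [0.5873, -0.1434, 0.0772]
tcp_rot: [0.219, 3.133, -0.007]
wrist_force: [-1.0, -10.0, -3.3]
width: 0.001
grip_force: 5.1
```

```bash
cat > ptr.py <<'E'
from h import *
st=read_state(); im=vision.read_camera("wrist"); T=Ro.from_rotvec(st["tcp_rot"]).as_matrix()
D=np.array([.5955,-.1040,.117]); yaw=-.1346; gray=cv2.cvtColor(im,cv2.COLOR_RGB2GRAY).astype(float)
def at(r,a,z=.117):
    uv=proj("wrist",D+[r*np.cos(a+yaw),r*np.sin(a+yaw),z-.117],st); return cv2.getRectSubPix(gray.astype(np.float32),(3,3),(float(uv[0]),float(uv[1]))).mean()
A=np.arange(-1.5,1.5,.03); S=np.array([np.mean([at(r,a) for r in (.009,.012,.015,.018)]) for a in A])
i=np.argsort(S)[::-1][:5]; print("pointer cand: dial=",np.round(1.2-A[i],2),np.round(S[i]),"median",np.median(S))
print(st["tool_pos"],st["wrist_force"],"dial rel tool",T.T@(D-st["tool_pos"]),st["time"])
cv2.imwrite(f"pics/p{st['time']:.2f}.png",im[:,:,::-1])
E
python3 ptr.py
```

```text
pointer cand: dial= [ 0.03  0.06 -0.27 -0.24 -0.  ] [44. 44. 44. 43. 43.] median 30.914059
[ 0.58727529 -0.14340045  0.07723184] [ -1.00738533 -10.01225756  -3.27581096] dial rel tool [-0.00270193  0.03998936 -0.03993869] 13.1833
```

```bash
cat > ps.py <<'E'
import sys
from h import *
D=np.array([.5955,-.1040,.117]); yaw=-.1346
def run(im,cam,st=None,lab=""):
    g=cv2.cvtColor(im,cv2.COLOR_RGB2GRAY).astype(np.float32)
    def at(r,a):
        uv=proj(cam,D+[r*np.cos(a+yaw),r*np.sin(a+yaw),0],st); return cv2.getRectSubPix(g,(1,1),(float(uv[0]),float(uv[1])))[0,0]
    A=np.arange(-1.6,1.7,.2); S=[int(np.mean([at(r,a) for r in (.010,.013,.016)])) for a in A]
    print(lab,[(round(1.2-a,1),s) for a,s in zip(A,S)])
if __name__=="__main__":
    run(cv2.imread("pics/scene0.png")[:,:,::-1].copy(),"scene",lab="ref")
    run(vision.read_camera("scene"),"scene",lab="now"); s=read_state(); print(s["time"],s["wrist_force"])
E
python3 ps.py
```

```text
ref [(np.float64(2.8), 86), (np.float64(2.6), 85), (np.float64(2.4), 86), (np.float64(2.2), 84), (np.float64(2.0), 86), (np.float64(1.8), 90), (np.float64(1.6), 112), (np.float64(1.4), 150), (np.float64(1.2), 188), (np.float64(1.0), 192), (np.float64(0.8), 164), (np.float64(0.6), 128), (np.float64(0.4), 101), (np.float64(0.2), 92), (np.float64(0.0), 83), (np.float64(-0.2), 77), (np.float64(-0.4), 76)]
now [(np.float64(2.8), 60), (np.float64(2.6), 60), (np.float64(2.4), 61), (np.float64(2.2), 64), (np.float64(2.0), 79), (np.float64(1.8), 105), (np.float64(1.6), 140), (np.float64(1.4), 164), (np.float64(1.2), 156), (np.float64(1.0), 127), (np.float64(0.8), 98), (np.float64(0.6), 79), (np.float64(0.4), 68), (np.float64(0.2), 63), (np.float64(0.0), 61), (np.float64(-0.2), 61), (np.float64(-0.4), 61)]
13.2833 [-1.69889622 -9.98292242 -2.05312995]
```

The scene camera reads the pointer shift well: the dial has turned about 0.27 rad with no slip. I'll stroke 4 mm more, then back off.

Request:
jog_arm(turn=[[0,0,0],[0,0,0],[0,0,0],[0,0,0],[0,0,0]], delta_pos=[[0.001,0,0],[0.001,0,0],[0.001,0,0],[0.001,0,0],[0,0,0]], gripper=[0,0,0,0,0])

```text
time: 13.7
tool_pos: [0.5827, -0.1426, 0.0772]
tcp_rot: [-0.219, -3.133, 0.006]
wrist_force: [-1.9, -9.6, -0.2]
width: -0.002
grip_force: 5.1
```

```bash
python3 ps.py | tail -2
```

```text
now [(np.float64(2.8), 62), (np.float64(2.6), 62), (np.float64(2.4), 70), (np.float64(2.2), 80), (np.float64(2.0), 99), (np.float64(1.8), 130), (np.float64(1.6), 156), (np.float64(1.4), 157), (np.float64(1.2), 138), (np.float64(1.0), 116), (np.float64(0.8), 94), (np.float64(0.6), 78), (np.float64(0.4), 70), (np.float64(0.2), 63), (np.float64(0.0), 60), (np.float64(-0.2), 61), (np.float64(-0.4), 60)]
13.75 [-1.97539218 -9.42436409 -0.48150846]
```

Request:
jog_arm(turn=[[0,0,0],[0,0,0],[0,0,0],[0,0,0],[0,0,0],[0,0,0],[0,0,0],[0,0,0]], delta_pos=[[0.001,0,0],[0.001,0,0],[0,-0.006,0],[0,-0.006,0],[0,0,0],[0,0,0],[0,0,0],[0,0,0]], gripper=[0,0,0,0,0,0,0,0])

```text
time: 14.42
tool_pos: [0.58, -0.1512, 0.0771]
tcp_rot: [0.219, 3.134, 0.001]
wrist_force: [-0.4, -0.1, -0.5]
width: 0.001
grip_force: 0.0
```

```bash
python3 ps.py | tail -2
```

```text
now [(np.float64(2.8), 67), (np.float64(2.6), 75), (np.float64(2.4), 89), (np.float64(2.2), 120), (np.float64(2.0), 153), (np.float64(1.8), 185), (np.float64(1.6), 171), (np.float64(1.4), 144), (np.float64(1.2), 115), (np.float64(1.0), 95), (np.float64(0.8), 80), (np.float64(0.6), 73), (np.float64(0.4), 70), (np.float64(0.2), 69), (np.float64(0.0), 67), (np.float64(-0.2), 68), (np.float64(-0.4), 69)]
14.4667 [ 0.15427169  0.28724409 -0.73654696]
```

The dial snapped to about 1.8. Next I'll lift and move over the button.

Request:
jog_arm(turn=[[0,0,0],[0,0,0],[0,0,0],[0,0,0],[0,0,0],[0,0,0],[0,0,0],[0,0,0]], delta_pos=[[0,0,-0.025],[0,0,-0.025],[0.0287,0.016,0],[0.0287,0.016,0],[0.0287,0.016,0],[0,0,0],[0,0,0],[0,0,0]], gripper=[0,0,0,0,0,0,0,0])

```text
time: 15.13
tool_pos: [0.502, -0.092, 0.1276]
tcp_rot: [0.218, 3.132, -0.001]
wrist_force: [0.3, -0.5, -0.2]
width: 0.001
grip_force: 0.0
```

```bash
python3 - <<'E'
from ps import *
run(vision.read_camera("scene"),"scene"); st=read_state(); im=vision.read_camera("wrist")
hsv=cv2.cvtColor(im,cv2.COLOR_RGB2HSV); m=cv2.inRange(hsv,(8,120,80),(28,255,255)); ys,xs=np.nonzero(m[150:330,240:400]); print("orange",len(xs),xs.min()+240,xs.max()+240,ys.min()+150,ys.max()+150)
X=np.array([.5015,-.0916,.104]); print("pred",proj("wrist",X,st),[proj("wrist",X+o,st) for o in ([.013,0,0],[-.013,0,0],[0,.013,0],[0,-.013,0])])
T=Ro.from_rotvec(st["tcp_rot"]).as_matrix(); print(st["tool_pos"],T.T@(X-st["tool_pos"]),st["wrist_force"])
cv2.imwrite("pics/w6.png",cv2.resize(im[180:380,220:460,::-1],None,fx=3,fy=3,interpolation=cv2.INTER_CUBIC))
E
```

```text
[(np.float64(2.8), 94), (np.float64(2.6), 99), (np.float64(2.4), 110), (np.float64(2.2), 139), (np.float64(2.0), 171), (np.float64(1.8), 205), (np.float64(1.6), 191), (np.float64(1.4), 162), (np.float64(1.2), 128), (np.float64(1.0), 108), (np.float64(0.8), 95), (np.float64(0.6), 88), (np.float64(0.4), 83), (np.float64(0.2), 79), (np.float64(0.0), 77), (np.float64(-0.2), 78), (np.float64(-0.4), 77)]
orange 1773 295 342 245 291
pred [317.41317142 271.3966892 ] [array([320.6657846 , 293.65738285]), array([314.01389061, 248.14053602]), array([341.63838901, 268.13442021]), array([293.29258969, 274.57301153])]
[ 0.50246893 -0.09231774  0.12771286] [0.00110485 0.00058294 0.02371061] [ 0.53344286 -0.1276841   0.88113534]
```

View pics/w6.png

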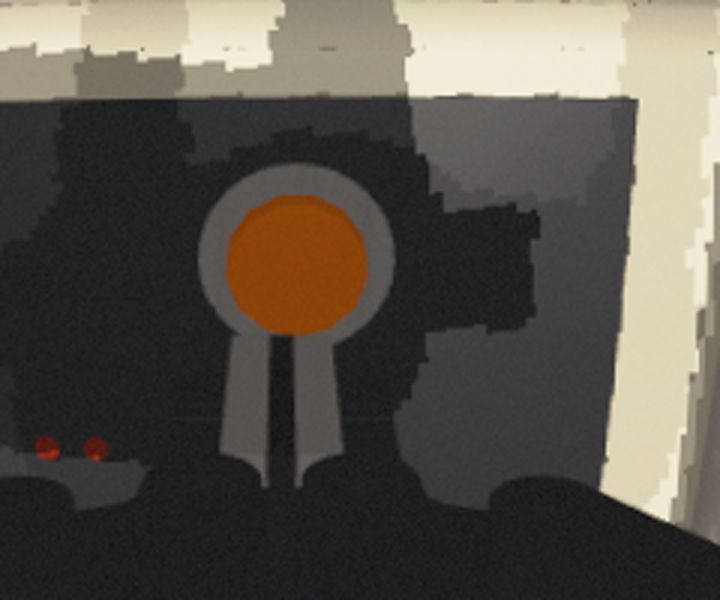

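The wrist view shows the button, centred at crop (297,262), directly in line under the shut tips at (283,335). The dial still reads three dots, so I'll descend.

Request:
jog_arm(turn=[[0,0,0],[0,0,0],[0,0,0],[0,0,0],[0,0,0]], delta_pos=[[0.001,0.001,0.012],[0,0,0.012],[0,0,0.01],[0,0,0],[0,0,0]], gripper=[0,0,0,0,0])

```text
time: 15.65
tool_pos: [0.499, -0.0907, 0.0911]
tcp_rot: [-0.22, -3.13, -0.001]
wrist_force: [-0.3, 0.2, 0.1]
width: -0.001
grip_force: 0.0
```

Request:
jog_arm(turn=[[0,0,0],[0,0,0],[0,0,0],[0,0,0]], delta_pos=[[0,0,0.0015],[0,0,0.0015],[0,0,0],[0,0,0]], gripper=[0,0,0,0])

```text
time: 15.98
tool_pos: [0.5007, -0.0909, 0.0904]
tcp_rot: [0.219, 3.133, -0.0]
wrist_force: [0.4, -0.8, -0.7]
width: 0.0
grip_force: 0.0
```

Request:
jog_arm(turn=[[0,0,0],[0,0,0],[0,0,0],[0,0,0]], delta_pos=[[0,0,0.0015],[0,0,0.0015],[0,0,0],[0,0,0]], gripper=[0,0,0,0])

```text
time: 16.32
tool_pos: [0.5003, -0.0909, 0.087]
tcp_rot: [-0.219, -3.134, -0.0]
wrist_force: [-0.5, -0.7, -0.2]
width: 0.003
grip_force: 0.0
```

Request:
jog_arm(turn=[[0,0,0],[0,0,0],[0,0,0],[0,0,0]], delta_pos=[[0,0,0.0015],[0,0,0.0015],[0,0,0],[0,0,0]], gripper=[0,0,0,0])

```text
time: 16.65
tool_pos: [0.5002, -0.0908, 0.0839]
tcp_rot: [-0.219, -3.134, -0.0]
wrist_force: [0.7, 0.1, 0.2]
width: -0.001
grip_force: 0.0
```

Request:
jog_arm(turn=[[0,0,0],[0,0,0],[0,0,0],[0,0,0]], delta_pos=[[0,0,0.0015],[0,0,0.0015],[0,0,0],[0,0,0]], gripper=[0,0,0,0])

```text
time: 16.98
tool_pos: [0.5006, -0.0909, 0.0813]
tcp_rot: [0.219, 3.134, -0.0]
wrist_force: [-0.6, -0.2, 2.2]
width: -0.001
grip_force: 1.3
```

Request:
jog_arm(turn=[[0,0,0],[0,0,0],[0,0,0]], delta_pos=[[0,0,0.002],[0,0,0],[0,0,0]], gripper=[0,0,0])

```text
time: 17.23
tool_pos: [0.5006, -0.091, 0.0793]
tcp_rot: [0.219, 3.133, -0.0]
wrist_force: [-0.3, 0.7, 4.1]
width: -0.001
grip_force: 1.8
```

Request:
jog_arm(turn=[[0,0,0],[0,0,0],[0,0,0]], delta_pos=[[0,0,0.002],[0,0,0],[0,0,0]], gripper=[0,0,0])

```text
time: 17.48
tool_pos: [0.5007, -0.091, 0.0774]
tcp_rot: [0.219, 3.133, -0.0]
wrist_force: [-2.2, 0.7, 5.1]
width: -0.001
grip_force: 2.7
```

Request:
jog_arm(turn=[[0,0,0],[0,0,0],[0,0,0]], delta_pos=[[0,0,0.002],[0,0,0],[0,0,0]], gripper=[0,0,0])

```text
time: 17.73
tool_pos: [0.5008, -0.091, 0.0772]
tcp_rot: [0.219, 3.134, -0.0]
wrist_force: [-7.6, 1.7, 17.2]
width: -0.001
grip_force: 8.5
```

The button bottomed out: the force rose through the 5 N spring limit to 17 N. I'll release and retreat up.

Request:
jog_arm(turn=[[0,0,0],[0,0,0],[0,0,0],[0,0,0],[0,0,0],[0,0,0],[0,0,0],[0,0,0]], delta_pos=[[0,0,-0.005],[0,0,-0.02],[0,0,-0.03],[0,0,-0.03],[0,0,-0.03],[0,0,0],[0,0,0],[0,0,0]], gripper=[0,0,0,0,0,0,0,0])

```text
time: 18.4
tool_pos: [0.4998, -0.0908, 0.1891]
tcp_rot: [-0.219, -3.133, -0.0]
wrist_force: [-0.8, 0.7, -1.0]
width: 0.002
grip_force: 0.0
```

```bash
python3 - <<'E'
from ps import *
run(vision.read_camera("scene"),"scene"); st=read_state(); im=vision.read_camera("wrist")
hsv=cv2.cvtColor(im,cv2.COLOR_RGB2HSV); m=cv2.inRange(hsv,(8,120,80),(28,255,255)); ys,xs=np.nonzero(m[150:330,240:400]); print("orange",xs.min()+240,xs.max()+240,ys.min()+150,ys.max()+150)
for z in (.104,.098):
    X=np.array([.5015,-.0916,z]); print(z,proj("wrist",X+[0,.013,0],st)[0],proj("wrist",X-[0,.013,0],st)[0],proj("wrist",X,st)[1])
print(st["tool_pos"],st["wrist_force"],st["time"])
E
```

```text
[(np.float64(2.8), 95), (np.float64(2.6), 99), (np.float64(2.4), 110), (np.float64(2.2), 139), (np.float64(2.0), 171), (np.float64(1.8), 204), (np.float64(1.6), 190), (np.float64(1.4), 161), (np.float64(1.2), 128), (np.float64(1.0), 108), (np.float64(0.8), 95), (np.float64(0.6), 87), (np.float64(0.4), 84), (np.float64(0.2), 81), (np.float64(0.0), 80), (np.float64(-0.2), 79), (np.float64(-0.4), 78)]
orange 298 334 227 263
0.104 333.26308990291096 296.02183742120934 247.2490034198212
0.098 332.8190540426015 296.39697948365 244.96320541964886
[ 0.49920297 -0.09060181  0.18826901] [-0.21963003 -0.2057722  -0.01086148] 18.45
```

```bash
python3 -c "
from workcell import ticket
print(ticket.finish_job())"
```

```text
the job is handed in; nothing more can be done
None
```

I turned the dial one click clockwise to the three-dot mark, pressed the power button fully in, and backed the arm off clear; the job was handed in at about 18.5 s, and no verdict came back. By camera the dial was still at three dots before hand-in. The button's return is inferred from its spring, since the camera check could not tell in from out.

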